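Seat the offcut and hold the light shutter half open

TASK

Set up the aluminium block for its edge check on the blue fixture: push it square and flush into the fence corner, with its long side against the far steel fence and its end against the right-hand steel fence. Then slide the sprung shutter by its orange tab away from you against its spring to half travel (pointer at the long red mark, light window half uncovered) and keep it there: the shutter springs shut if let go, so finish while still holding it. Leave the bearing, the shackle and the pliers where they lie.

Things in the scene. Friction and masses are not known exactly. Their poses are not given: they have to be found in the camera images.
- fence_corner (a point): Inner bottom corner of the two steel fences, on the plate's top, 12 mm above the bench. Axes: x away from the robot, y left, z up, turned about z with the fixture (up to 0.3 rad). The far fence's face is x = 0 and runs 175 mm along +y; the right fence's face is y = 0 and runs 150 mm along -x; both stand 20 mm above the plate. The plate is open to the near side and to the left.
- block_center (a point): Centre of the loose aluminium block, 50 (x) by 90 (y) by 25 mm high, about 0.3 kg, two dark hole marks on top. It lies flat on the plate, out of the corner and turned up to 0.35 rad from the fixture, its long side roughly along the far fence. Seated, its centre is at x -25, y +45, z +12.5 mm in the axes of fence_corner, not turned.
- shutter_tab (a point): Centre of the upright orange tab on the shutter, 12 (x) by 26 (y) by 45 mm high, from 31 to 76 mm above the bench; axes as fence_corner. The shutter plate's top is at 31 mm, the rails' beside it at 35 mm, 20 mm clear of the tab. Shut, the tab is at x -100, y -58.5 mm in the axes of fence_corner; it opens along +x, toward a spring barrel (top 48 mm) 103 mm beyond the shut tab.
- half_mark (a point): Where the tab's centre stands at exactly half travel (same height). It is level, along the fixture's y, with the long red mark on the right-hand rail, which the shutter's yellow pointer must meet; black marks show shut, quarter, three quarters and full travel.
- shutter (a joint): Travel of the shutter in m: 0 shut, 0.070 fully open (away from the robot, fixture +x), 0.035 half travel. The spring pulls it shut with about 3 N when shut, 6.5 N at half and 10 N fully open, so it closes by itself when let go.
- fixture: The fixed fixture: a blue plate, 170 (x) by 280 (y) by 12 mm, with a grey light unit on its right-hand third. Origin on the bench; axes as fence_corner, which lies at (65, -20, 12) mm from it.
- block: The aluminium block; origin at the centre of its underside.
- bearing_center (a point): Centre of a loose steel ball bearing, 52 mm across, 15 mm high, left of the fixture. Leave alone.
- shackle_center (a point): Centre of a loose grey bow shackle, 68 x 65 x 18 mm, right of the fixture. Leave alone.
- pliers_center (a point): Centre of loose long-nose pliers with blue grips, 70 x 168 x 17 mm, right of the fixture and nearer the robot. Leave alone.
There are look-alikes about, which are no part of the job. Leave any green or pink look-alike of the block alone.

How it is judged (in metres and radians):
On the way, in this order (a step that is already met when the one before it is completed fails the run):
1. the block is square and flush in the fence corner, while the shutter is still shut (x of block_center in the frame of fence_corner between -0.0275 and -0.022 m and y of block_center in the frame of fence_corner between 0.042 and 0.0475 m and angle between the x axis of block_center and the x axis of fence_corner, either way round below 0.035 rad and z of block_center in the frame of fence_corner below 0.016 m and angle between block_center's own z axis and vertical below 0.05 rad and value of joint shutter below 0.012 m), for 0.2 s.
2. the shutter is held at half travel by the robot with the block still seated (x of block_center in the frame of fence_corner between -0.0275 and -0.022 m and y of block_center in the frame of fence_corner between 0.042 and 0.0475 m and angle between the x axis of block_center and the x axis of fence_corner, either way round below 0.035 rad and z of block_center in the frame of fence_corner below 0.016 m and angle between block_center's own z axis and vertical below 0.05 rad and value of joint shutter between 0.029 and 0.041 m and (contact force between shutter and the fingers above 2 N or contact force between shutter and the arm above 2 N)), for 0.5 s.
At the end, for the whole second after the job is handed in: The block is flat on the plate, its faces within 2.5 mm of both fences and square within 0.035 rad (2 degrees), at rest; the shutter stands at 29 to 41 mm of its 70 mm travel (half is 35), still, and the robot is pushing or gripping it with at least 2 N (all of step 2 and velocity of joint shutter between -0.01 and 0.01 m/s and linear speed of block below 0.01 m/s); the arm keeps its last pose, push and grip.
It fails at once if the ball bearing moved more than 20 mm from where it lay (distance of bearing_center from where it was at the start of the episode above 0.02 m).
It fails at once if the shackle moved more than 20 mm from where it lay (distance of shackle_center from where it was at the start of the episode above 0.02 m).
It fails at once if the pliers moved more than 20 mm from where it lay (distance of pliers_center from where it was at the start of the episode above 0.02 m).
It also fails if it takes over 48 s, if anything falls off the work surface, if the arm or the gripper's body presses on something with over 40 N, if the wrist force passes 120 N, or if a joint passes its speed limit or range.

ROBOT

A 6-joint arm with a two-finger parallel gripper is mounted at the origin on a cart in front of the work surface, level with it; the furniture and walls round the work are solid. World frame = base frame: x ahead of the robot, y to its left, z up, the work surface at z = 0. Lengths are in m, angles in degrees, forces in N, time in s.
With the tool pointing down it reaches from about 0.35 to 0.875 m from the base axis. Payload 4.2 kg.
Tool frame: the origin (TCP) lies between the finger pads; the fingertips stand 11 mm ahead of it and the grasp point (between the pads) lies 8 mm behind it; z points along the fingers, y is the direction in which the jaws open and shut (so a half turn about z gives the same grasp; the last joint's range is limited). The gripper opens to 87 mm and grips with 3 to 60 N. Pads are 19 mm wide; open, the fingers measure 117 mm over their backs; the gripper's body (75 mm by 190 mm) begins 51 mm behind the grasp point.
Start: joints at [83.514, 22.042, 0.453, 0, -68.411, -14.817], TCP at [0.227, 0.582, 0.213] pointing down, gripper open.
Joint ranges: [-179.83, 179.83], [-69.29, 118.12], [-61.27, 80.66], [-181.25, 117.63], [-171.15, -9.14], [-177.46, 177.46]. Speed limits (degrees/s): [159.86, 159.86, 180, 180, 180, 180].

INTERFACE

Orientations are given as a 3x3 rotation matrix whose columns are the frame's x, y, z axes.
In Python, from station import sense, capture, get_calibration, finish_job, search_frame, cut_out gives the robot as it stands.
- The arm moves only by the tool arm_command, never from a script. Its argument "rows" is a list of rows, each an object with "fingers": the opening in per cent of the stroke, from 0 (shut) to 100 (fully open); "travel": the shift along the tool's x, y, z in cm, a list of three; "roll": the turn about the tool's z in degrees. A call has 1 to 10 rows; each row is the pose to reach, as a shift and turn from the pose commanded when the call began, along the tool's axes at that moment; what a row does not reach only later rows make up. A row lasts 1/10 s, in which the tool goes at most 50 mm and 8.59 degrees, less where a joint would pass 70% of its speed; a pose out of reach is approached as far as the arm can. A call with a gripper value outside its range is refused whole. The fingers move at their own pace and stop on an object; the grip force is fixed at half the most. Time passes only in rows, so rows that repeat a pose let the fingers close. It gives the time, the measured TCP pose, the force and the opening at its end, in the units of the state.
- sense(): the state, without advancing time (a new reading comes with each control period).
- capture(name): name is "side" or "top"; returns (picture, depth): 420x560x3 uint8, red, green, blue; 420x560 float32, m along the optical axis (not along the pixel's ray), 0 where there is no reading.
- get_calibration(name): a dict with "fov_y" (degrees; the focal length in pixels is half the picture's height over the tangent of half this angle, whatever the lens; pixels are square), "cx", "cy" (the principal point, pixels), "origin" and "attitude" of the camera in the world. Camera axes: x right, y down, z forward; pixel columns grow to the right and rows downward; lengths in m; the calibration is good to about 2 mm. A picture is of the moment at which its call begins. get_calibration takes no time and is no camera call.
- finish_job(): hands the job in, once; it reports no verdict.
Trained networks look in the newest picture that a camera, given by its name, has taken for a name from the list of things; names that differ only in an ending like _2 or _b are one class to them, and where a whole thing is asked for, a point or a joint stands for the part that bears it (a point fixed in the world has none). Each returns a list of dicts, best first, with "p" (0 to 1); they miss things now and then, are a little off and sometimes report something else, mostly with a low value. They report only what shows in the picture. A call takes as long as a camera call. They do not tell look-alikes from the thing itself.
- search_frame(camera, label): "position" ([x, y, z] in m, in world coordinates, good to about 4 mm: the middle of the surface that is visible of it).
- cut_out(camera, label): "mask" (420x560 bool, what is visible of it).
The state is a dict: "time_s": time; "joints": joint angles; "joint_velocities": joint speeds; "effort": joint torques, N m; "tcp_pos": TCP position; "ee_rot": TCP orientation; "wrist_force": force on the tool from outside, world axes, zero at the start; "moment": the same for the moment, N m; "gripper_width": opening from 0.0 (shut) to 1.0 (fully open).
Only numpy, scipy, OpenCV 4.12 (cv2) and the standard library are available. Lean on these libraries where they do the work, as an engineer would, in place of code of your own. Each camera call takes 0.05 s, during which the arm holds its last target. There are 200 camera calls.

## Working session

There is one attempt and no reset: what is moved stays moved. The work goes in short steps, Python scripts to look and compute and a tool call to move; the robot and the scene stay as the last step left them, time stands still between calls to the robot, and variables do not carry over. Pictures are saved under pics/ and viewed, about 8 in all and at most 12, crops included, and the job is handed in when it is done.

Besides the shell and the picture viewer there is one more tool, called after "Request:" by a JSON object that holds its "name" and its "arguments", one argument or row to a line. arm_command: Moves the arm, as the interface text tells. Its arguments: {"type":"object","properties":{"rows":{"type":"array","items":{"type":"object","properties":{"fingers":{"type":"number"},"travel":{"type":"array","items":{"type":"number"}},"roll":{"type":"number"}}}}},"required":["rows"]}

```bash
mkdir -p pics; cat > h.py <<'E'
import numpy as np, cv2
from station import *
def cal(n):
    c=get_calibration(n); f=210/np.tan(np.radians(c["fov_y"])/2)
    return f,c["cx"],c["cy"],np.array(c["origin"]),np.array(c["attitude"])
def cloud(n,d):
    f,cx,cy,o,R=cal(n); v,u=np.mgrid[:420,:560]
    return np.stack([(u-cx)/f*d,(v-cy)/f*d,d],-1)@R.T+o
def proj(n,p):
    f,cx,cy,o,R=cal(n); q=(np.atleast_2d(p)-o)@R
    return np.c_[q[:,0]/q[:,2]*f+cx,q[:,1]/q[:,2]*f+cy]
def save(p,n): cv2.imwrite("pics/"+n+".png",cv2.cvtColor(p,cv2.COLOR_RGB2BGR))
E
python3 - <<'E'
from h import *
np.set_printoptions(precision=4,suppress=True)
a=[]
for n in("top","side"):
    p,d=capture(n); np.savez(n+"0",p=p,d=d); a.append(p); print(n,cal(n))
    for l in("block_center","shutter_tab","fixture","bearing_center","shackle_center","pliers_center"):
        for r in search_frame(n,l)[:3]: print(l,np.round(r["position"],4),round(r["p"],2),proj(n,r["position"])[0].round())
save(cv2.resize(a[0],(800,600)),"top0"); save(cv2.resize(a[1],(800,600)),"side0")
print(sense())
E
```

```text
top (np.float64(480.9992687453543), 284.1557618100748, 213.90425461045604, array([0.293 , 0.0317, 1.3996]), array([[-0.0102, -0.9848,  0.1734],
       [-0.9999,  0.0088, -0.0092],
       [ 0.0075, -0.1735, -0.9848]]))
block_center [0.538  0.0099 0.036 ] 0.97 [287. 212.]
block_center [0.3605 0.0166 0.0263] 0.95 [286. 274.]
block_center [0.4751 0.1928 0.0201] 0.7 [224. 235.]
shutter_tab [ 0.5242 -0.143   0.0302] 0.75 [340. 217.]
fixture [ 0.5594 -0.0734  0.0271] 0.79 [316. 205.]
bearing_center [0.6173 0.3934 0.0155] 0.7 [157. 188.]
shackle_center [ 0.635  -0.3245  0.016 ] 0.48 [400. 180.]
shackle_center [0.6147 0.3943 0.0114] 0.47 [157. 189.]
pliers_center [ 0.4431 -0.3643  0.0169] 0.63 [417. 245.]
side (np.float64(429.09233350927076), 278.13389734887687, 204.72861498114017, array([ 0.1107, -0.8581,  0.7061]), array([[ 0.9007, -0.2572,  0.3502],
       [-0.4341, -0.497 ,  0.7513],
       [-0.0191, -0.8287, -0.5593]]))
block_center [0.3622 0.005  0.024 ] 0.92 [226. 232.]
block_center [0.4735 0.1846 0.0292] 0.84 [241. 188.]
block_center [ 0.5307 -0.0002  0.0361] 0.7 [285. 212.]
shutter_t
[... 176 characters left out ...]
-0.3276  0.0168] 0.59 [389. 282.]
shackle_center [ 0.522  -0.1439  0.03  ] 0.57 [308. 245.]
pliers_center [ 0.4345 -0.3683  0.0135] 0.68 [324. 327.]
{'time_s': 0.7, 'joints': array([ 83.5129,  22.0391,   0.4535,   0.0031, -68.4121, -14.8183]), 'joint_velocities': array([-0.0636,  0.1046,  0.0995,  0.012 ,  0.0035,  0.0503]), 'effort': array([  0.0001, -39.0326,  18.7592,   4.2233,   0.0156,  -0.    ]), 'tcp_pos': array([0.2271, 0.5823, 0.2132]), 'ee_rot': array([[ 0.9317, -0.3633,  0.0001],
       [-0.3633, -0.9317,  0.    ],
       [ 0.    , -0.0001, -1.    ]]), 'wrist_force': array([0.0019, 0.1043, 0.8477]), 'moment': array([-0.0259,  0.0402,  0.0065]), 'gripper_width': 1.0020632156137814}
```

```bash
python3 - <<'E'
from h import *
p=np.load("top0.npz")["p"]; save(cv2.resize(p[140:290,190:390],(800,600),interpolation=cv2.INTER_CUBIC),"topc")
E
```

```text
(no output)
```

View pics/topc.png

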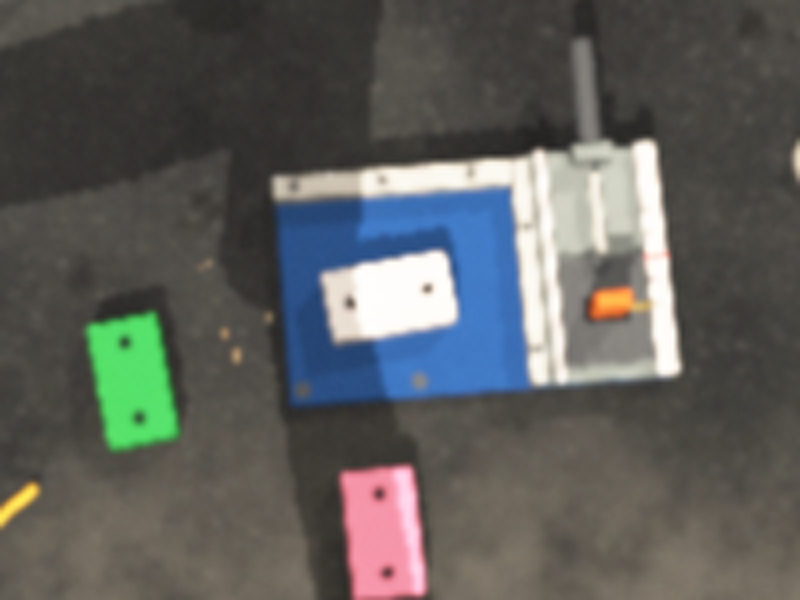

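View pics/side0.png

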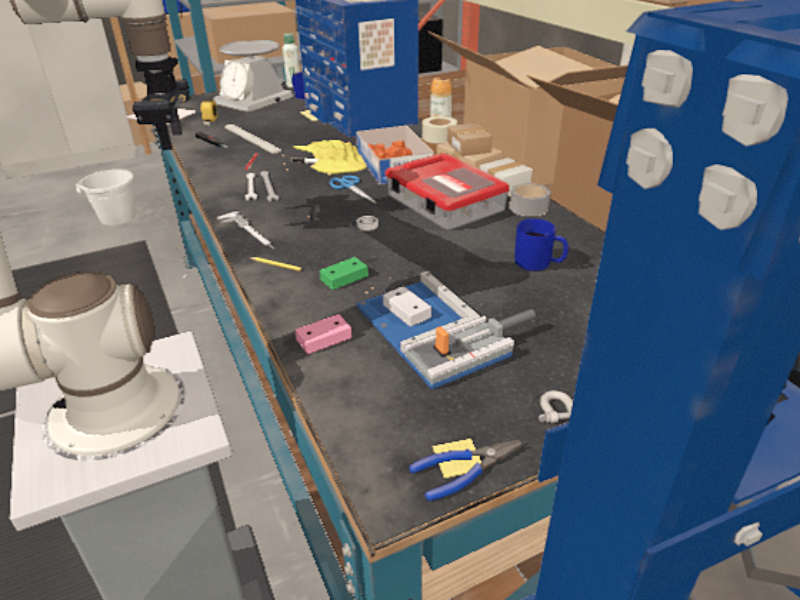

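The real block is the silvery-white one on the blue plate at top pixel (287,212). The look-alikes are pink at (286,274) and green at (224,235). The orange tab is at (343,215) and the fence corner near (318,187). Next I'll fit the fixture and block poses.

```bash
cat >> h.py <<'E'
from scipy.optimize import least_squares
def ray(n,uv,z):
    f,cx,cy,o,R=cal(n); uv=np.atleast_2d(uv).astype(float)
    d=np.c_[(uv[:,0]-cx)/f,(uv[:,1]-cy)/f,np.ones(len(uv))]@R.T
    return (o+d*((z-o[2])/d[:,2])[:,None])[:,:2]
def rectfit(n,mask,z,box=None):
    m=mask.astype(np.uint8); k,l,s,_=cv2.connectedComponentsWithStats(m)
    m=(l==1+np.argmax(s[1:,4])).astype(np.uint8)
    c=max(cv2.findContours(m,cv2.RETR_EXTERNAL,cv2.CHAIN_APPROX_NONE)[0],key=len)
    P=ray(n,c[:,0],z).astype(np.float32)
    return P,cv2.minAreaRect(P*1000)
def world(fc,yaw,x,y):
    c,s=np.cos(yaw),np.sin(yaw); return np.array([fc[0]+c*x-s*y,fc[1]+s*x+c*y])
E
python3 - <<'E'
from h import *
np.set_printoptions(precision=4,suppress=True)
for n in("top","side"):
    p=np.load(n+"0.npz")["p"]; h=cv2.cvtColor(p,cv2.COLOR_RGB2HSV)
    v,u=np.mgrid[:420,:560]
    blue=(h[...,0]>95)&(h[...,0]<125)&(h[...,1]>130)&(h[...,2]>40)
    c0=proj(n,[.538,.01,.012])[0]; blue&=(abs(u-c0[0])<75)&(abs(v-c0[1])<75)
    hull=cv2.convexHull(np.argwhere(blue)[:,::-1].astype(np.int32))
    P,r=rectfit(n,blue,.012); print(n,"plate",r)
    # corner-model fit: edges x=0,y=0,x=-.15,y=.16 
    def res(q):
        c,s=np.cos(q[2]),np.sin(q[2]); d=P-q[:2]; X=d[:,0]*c+d[:,1]*s; Y=-d[:,0]*s+d[:,1]*c
        return np.minimum.reduce([abs(X),abs(X+.15),abs(Y),abs(Y-.16)])
    best=min((least_squares(res,[.62,-.06,t],loss="soft_l1",f_scale=.002) for t in(-.1,0,.05,.1,.15)),key=lambda b:b.cost)
    print("corner",best.x,best.cost)
    m=[x for x in cut_out(n,"block_center")]
    for x in m:
        mm=x["mask"]; yy,xx=np.nonzero(mm); col=p[mm].mean(0)
        if col.max()-col.min()<40:
            P2,r=rectfit(n,mm,.037); print("block",x["p"],mm.sum(),r)
    fc,yaw=best.x[:2],best.x[2]
    t=world(fc,yaw,-.1,-.0585); print("tab pred",t,proj(n,[*t,.054]))
E
```

```text
top plate ((537.155029296875, 2.8970260620117188), (148.30905151367188, 172.74432373046875), 3.7270290851593018)
corner [ 0.6184 -0.0728  0.0796] 0.0009129018629021136
block 0.71 540 ((534.0735473632812, 10.126640319824219), (52.062652587890625, 88.7621841430664), 10.388367652893066)
tab pred [ 0.5233 -0.139 ] [[339.8567 215.7325]]
side plate ((545.5274047851562, -56.7891845703125), (169.67333984375, 286.05364990234375), 4.5577073097229)
corner [ 0.6145 -0.0562  0.0759] 0.01230569955337934
block 0.94 567 ((527.4984130859375, -4.160491943359375), (67.63127899169922, 114.3638916015625), 9.63569450378418)
tab pred [ 0.5192 -0.1221] [[302.7613 232.8564]]
```

```bash
python3 - <<'E'
from h import *
np.set_printoptions(precision=4,suppress=True)
c=lambda a:np.array(a,float)/4+[190,140]-.5
for q in((512,187),(530,388),(277,205),(291,407)): print(ray("top",c(q),.012))
for n in("top","side"):
    z=np.load(n+"0.npz"); h=cv2.cvtColor(z["p"],cv2.COLOR_RGB2HSV)
    m=(h[...,0]<15)&(h[...,1]>150)&(h[...,2]>120); C=cloud(n,z["d"])
    m&=np.linalg.norm(C[...,:2]-[.523,-.143],axis=-1)<.05
    q=C[m]; print(n,m.sum(),np.median(q,0),q.min(0),q.max(0)); t=q[:,2]>.065; print(q[t].mean(0))
    C=C.reshape(-1,3); f=C[(abs(C[:,2]-.032)<.004)&(abs(C[:,0]-.63)<.06)&(C[:,1]>-.07)&(C[:,1]<.11)]
    print("farfence top",len(f),f.mean(0) if len(f) else 0)
E
```

```text
[[ 0.6197 -0.0808]]
[[ 0.4697 -0.0906]]
[[0.6075 0.0931]]
[[0.4575 0.0831]]
top 39 [ 0.5203 -0.1396  0.0531] [ 0.5164 -0.1567  0.0306] [ 0.5308 -0.1326  0.0778]
[ 0.5275 -0.1424  0.0748]
farfence top 257 [0.622  0.0097 0.0315]
side 127 [ 0.5203 -0.1537  0.0553] [ 0.5169 -0.1614  0.031 ] [ 0.5309 -0.1323  0.0763]
[ 0.5214 -0.1508  0.0714]
farfence top 206 [0.6212 0.0067 0.0312]
```

```bash
cat >> h.py <<'E'
FC=np.array([.6197,-.081]); YAW=.068
def go(x,y,z,fr=True):  # target in corner frame -> travel cm, roll
    s=sense(); w=world(FC,YAW,x,y) if fr else np.array([x,y]); R=s["ee_rot"]
    d=R.T@(np.array([*w,z])-s["tcp_pos"])*100
    a=np.degrees(np.arctan2(R[1,1],R[0,1])); t=np.degrees(YAW)-180
    print("t",round(s["time_s"],2),"tcp",s["tcp_pos"].round(4),"travel",d.round(2),"roll",round((a-t+180)%360-180,2),"F",s["wrist_force"].round(1),"w",round(s["gripper_width"],3))
    d=s["tcp_pos"][:2]-FC; c,q=np.cos(YAW),np.sin(YAW); print("tcp in corner frame",np.round([c*d[0]+q*d[1],-q*d[0]+c*d[1]],4))
E
python3 -c "
from h import *
go(.534,.010,.12,False)"
```

```text
t 0.8 tcp [0.227  0.5823 0.2132] travel [49.39 42.17  9.32] roll 64.8 F [-0.  -0.5  0.2] w 0.999
tcp in corner frame [-0.3467  0.6884]
```

Request:
{"name": "arm_command", "arguments": {
  "rows": [
    {"travel": [49.4, 42.1, 6], "roll": 64.8, "fingers": 90},
    {"travel": [49.4, 42.1, 6], "roll": 64.8, "fingers": 90},
    {"travel": [49.4, 42.1, 6], "roll": 64.8, "fingers": 90},
    {"travel": [49.4, 42.1, 6], "roll": 64.8, "fingers": 90},
    {"travel": [49.4, 42.1, 6], "roll": 64.8, "fingers": 90},
    {"travel": [49.4, 42.1, 6], "roll": 64.8, "fingers": 90},
    {"travel": [49.4, 42.1, 6], "roll": 64.8, "fingers": 90},
    {"travel": [49.4, 42.1, 6], "roll": 64.8, "fingers": 90},
    {"travel": [49.4, 42.1, 6], "roll": 64.8, "fingers": 90},
    {"travel": [49.4, 42.1, 6], "roll": 64.8, "fingers": 90}
  ]
}}

```text
time_s: 1.8
tcp_pos: [0.4635, 0.142, 0.1675]
ee_rot: [[0.069, -0.998, 0.001], [-0.998, -0.069, 0.001], [-0.001, -0.001, -1.0]]
wrist_force: [0.8, 0.9, -0.1]
gripper_width: 0.896
```

```bash
python3 -c "
from h import *
go(.534,.010,.12,False)"
```

```text
t 1.8 tcp [0.4635 0.142  0.1675] travel [13.66 -6.12  4.75] roll 0.03 F [ 0.8  0.9 -0.1] w 0.896
tcp in corner frame [-0.1407  0.2331]
```

Request:
{"name": "arm_command", "arguments": {
  "rows": [
    {"travel": [13.6, -6.1, 4.7], "roll": 0, "fingers": 90},
    {"travel": [13.6, -6.1, 4.7], "roll": 0, "fingers": 90},
    {"travel": [13.6, -6.1, 4.7], "roll": 0, "fingers": 90},
    {"travel": [13.6, -6.1, 4.7], "roll": 0, "fingers": 90},
    {"travel": [13.6, -6.1, 4.7], "roll": 0, "fingers": 90},
    {"travel": [13.6, -6.1, 4.7], "roll": 0, "fingers": 90}
  ]
}}

```text
time_s: 2.4
tcp_pos: [0.5329, 0.0128, 0.1205]
ee_rot: [[0.068, -0.998, 0.001], [-0.998, -0.068, 0.0], [-0.0, -0.001, -1.0]]
wrist_force: [0.5, -0.0, 1.4]
gripper_width: 0.9
```

```bash
python3 - <<'E'
from h import *
go(.534,.010,.029,False)
p,d=capture("side"); np.savez("side1",p=p,d=d)
save(cv2.resize(p[150:300,200:400],(800,600),interpolation=cv2.INTER_CUBIC),"side1")
E
```

```text
t 2.4 tcp [0.5329 0.0128 0.1205] travel [ 0.29 -0.09  9.15] roll 0.03 F [ 0.5 -0.   1.4] w 0.9
tcp in corner frame [-0.0803  0.0995]
```

View pics/side1.png

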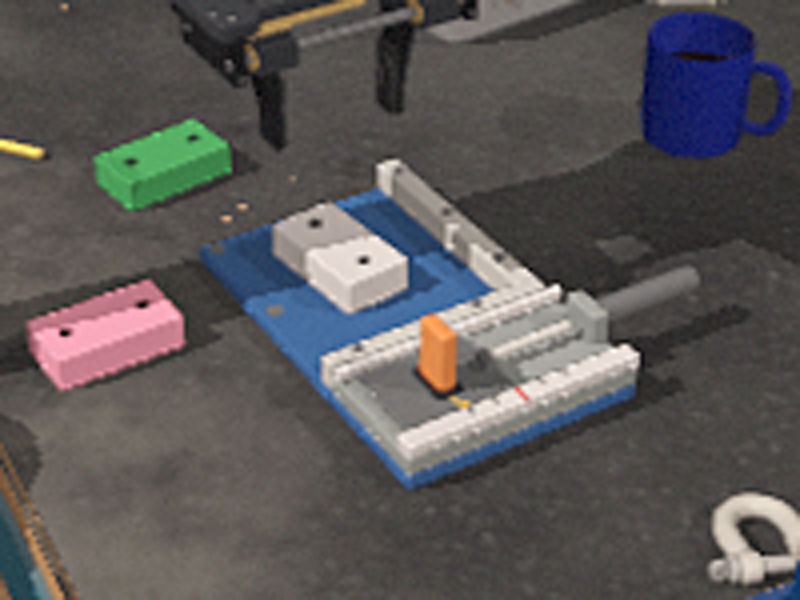

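The view shows the open fingers above the plate, with tips at crop (275,140) and (390,105). The aluminium block lies below them at (340,250). Descending now to straddle and grip it.

Request:
{"name": "arm_command", "arguments": {
  "rows": [
    {"travel": [0.2, -0.1, 5], "roll": 0, "fingers": 90},
    {"travel": [0.2, -0.1, 7.5], "roll": 0, "fingers": 90},
    {"travel": [0.2, -0.1, 9.1], "roll": 0, "fingers": 90},
    {"travel": [0.2, -0.1, 9.1], "roll": 0, "fingers": 90},
    {"travel": [0.2, -0.1, 9.1], "roll": 0, "fingers": 40},
    {"travel": [0.2, -0.1, 9.1], "roll": 0, "fingers": 40},
    {"travel": [0.2, -0.1, 9.1], "roll": 0, "fingers": 40},
    {"travel": [0.2, -0.1, 9.1], "roll": 0, "fingers": 40},
    {"travel": [0.2, -0.1, 9.1], "roll": 0, "fingers": 40}
  ]
}}

```text
time_s: 3.35
tcp_pos: [0.5342, 0.0103, 0.0297]
ee_rot: [[0.068, -0.998, 0.001], [-0.998, -0.068, 0.0], [-0.0, -0.001, -1.0]]
wrist_force: [-0.4, -0.4, -1.0]
gripper_width: 0.531
```

Request:
{"name": "arm_command", "arguments": {
  "rows": [
    {"travel": [0, 0, 0], "roll": 0, "fingers": 40},
    {"travel": [0, 0, 0], "roll": 0, "fingers": 40}
  ]
}}

```text
time_s: 3.55
tcp_pos: [0.534, 0.0102, 0.0292]
ee_rot: [[0.068, -0.998, 0.0], [-0.998, -0.068, 0.0], [-0.0, -0.0, -1.0]]
wrist_force: [0.6, -0.2, -0.9]
gripper_width: 0.419
```

```bash
python3 - <<'E'
from h import *
go(-.055,.045,.029)
p,d=capture("side"); np.savez("side2",p=p,d=d)
save(cv2.resize(p[150:300,200:400],(800,600),interpolation=cv2.INTER_CUBIC),"side2")
E
```

```text
t 3.55 tcp [0.534  0.0102 0.0292] travel [ 5.18 -2.43  0.02] roll -0.01 F [ 0.6 -0.2 -0.9] w 0.419
tcp in corner frame [-0.0793  0.0968]
```

View pics/side2.png

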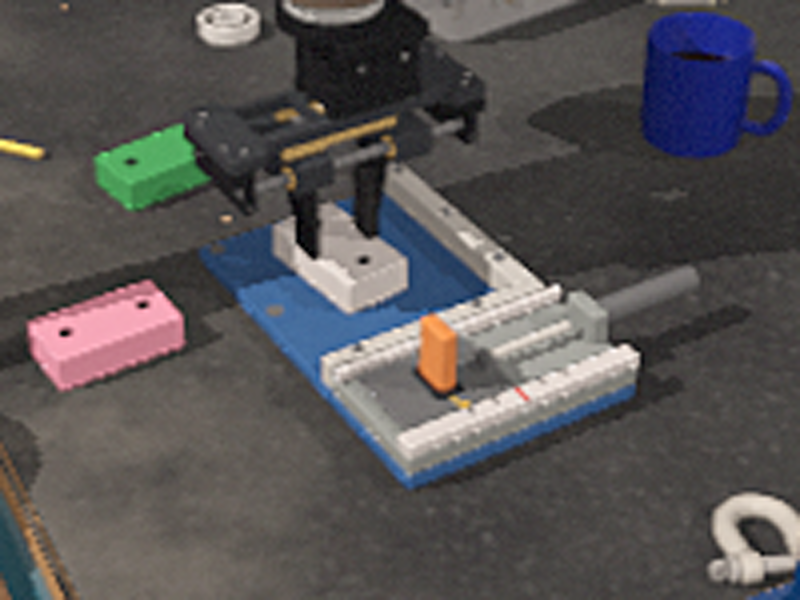

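```bash
python3 - <<'E'
from h import *
np.set_printoptions(precision=3,suppress=True)
t=np.array([.534,.0102]); u=np.array([.998,.068])
for n in("side",):
  for s in(-.023,.023):
    for z in(.018,.037,.06): print(s,z,(proj(n,[*(t+s*u),z])[0]-[200,150])*4)
d=np.load("side2.npz")["d"]; C=cloud("side",d)
def at(a,b): return C[150+round(b/4),200+round(a/4)]
for q in((308,250),(308,235),(308,220),(368,230),(368,210),(308,262),(300,265),(340,245),(390,270),(363,262)): print(q,at(*q))
E
```

```text
-0.023 0.018 [308.871 272.166]
-0.023 0.037 [308.302 249.466]
-0.023 0.06 [307.599 221.428]
0.023 0.018 [366.377 252.148]
0.023 0.037 [366.333 229.623]
0.023 0.06 [366.278 201.808]
(308, 250) [0.507 0.001 0.044]
(308, 235) [0.507 0.    0.055]
(308, 220) [ 0.507 -0.002  0.069]
(368, 230) [0.555 0.005 0.04 ]
(368, 210) [0.555 0.005 0.06 ]
(308, 262) [0.51  0.007 0.027]
(300, 265) [0.508 0.017 0.021]
(340, 245) [0.533 0.004 0.037]
(390, 270) [ 0.554 -0.032  0.03 ]
(363, 262) [ 0.536 -0.025  0.038]
```

```bash
python3 - <<'E'
from h import *
p=np.load("side2.npz")["p"]
save(cv2.resize(p[170:235,255:320],(780,600),interpolation=cv2.INTER_NEAREST),"side2z")
r=cut_out("side","block_center")
for x in r: print(x["p"],x["mask"].sum(),np.argwhere(x["mask"]).mean(0))
for x in search_frame("side","block_center"): print(x)
print(sense()["gripper_width"],sense()["wrist_force"],sense()["effort"])
E
```

```text
0.79 367 [191.50953678 237.60762943]
0.64 420 [214.99761905 286.46904762]
0.63 677 [232.93353028 226.50812408]
{'position': [0.3638, 0.0074, 0.0249], 'p': 0.85}
{'position': [0.5343, -0.0091, 0.0358], 'p': 0.82}
{'position': [0.4679, 0.1852, 0.0289], 'p': 0.64}
0.40595231797288783 [ 0.49481595 -0.40349024  0.08006406] [-1.44714759e-03 -3.59999156e+01  1.28083134e+01  2.88255237e+00
  1.55895803e-02 -7.90762101e-05]
```

View pics/side2z.png

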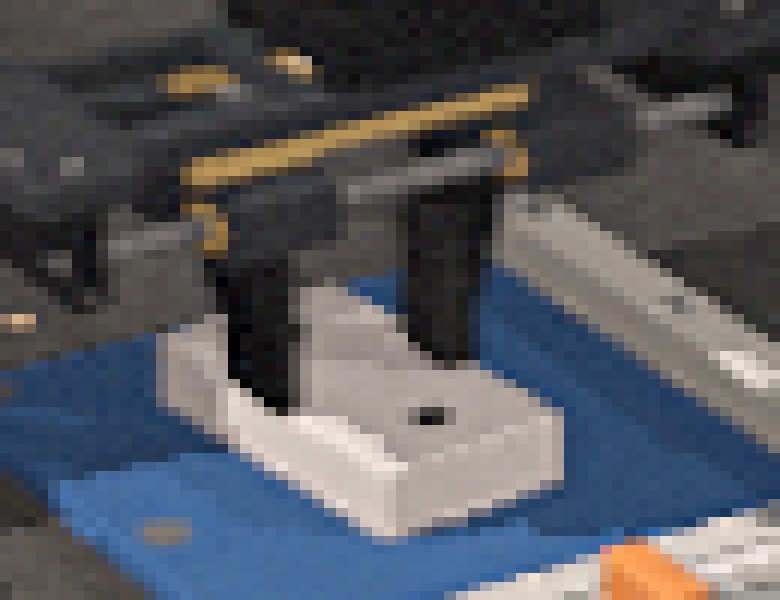

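```bash
python3 - <<'E'
from h import *
np.set_printoptions(precision=3,suppress=True)
z=np.load("side1.npz"); C=cloud("side",z["d"]); g=z["p"].max(-1)
u=np.array([.998,.068])
for r in(range(165,190)):
    print(r,[(c,g[r,c],C[r,c]) for c in (268,270,297)])
for s in(-.045,.045):
    for zz in(.1095,.1205): print(s,zz,proj("side",[*(np.array([.5329,.0128])+s*u),zz])[0])
E
```

```text
165 [(268, np.uint8(49), array([ 0.473, -0.029,  0.211])), (270, np.uint8(48), array([ 0.478, -0.029,  0.21 ])), (297, np.uint8(60), array([0.571, 0.008, 0.168]))]
166 [(268, np.uint8(49), array([ 0.473, -0.029,  0.209])), (270, np.uint8(48), array([ 0.478, -0.028,  0.207])), (297, np.uint8(52), array([0.572, 0.01 , 0.164]))]
167 [(268, np.uint8(52), array([ 0.473, -0.029,  0.206])), (270, np.uint8(65), array([ 0.478, -0.029,  0.204])), (297, np.uint8(40), array([0.572, 0.009, 0.162]))]
168 [(268, np.uint8(31), array([ 0.485, -0.   ,  0.186])), (270, np.uint8(81), array([0.624, 0.301, 0.001])), (297, np.uint8(46), array([0.571, 0.009, 0.159]))]
169 [(268, np.uint8(29), array([ 0.485, -0.001,  0.184])), (270, np.uint8(67), array([0.493, 0.005, 0.178])), (297, np.uint8(40), array([0.571, 0.008, 0.156]))]
170 [(268, np.uint8(21), array([ 0.484, -0.003,  0.182])), (270, np.uint8(49), array([0.491, 0.   , 0.178])), (297, np.uint8(42), array([0.571, 0.008, 0.153]))]
171 [(268, np.uint8(23), array([ 0.485, -0.001,  0.178])), (270, np.uint8(45), array([0.491, 0.001, 0.175])), (297, np.uint8(
[... 2401 characters left out ...]
89, -0.   ,  0.132])), (297, np.uint8(77), array([ 0.652,  0.159, -0.   ]))]
187 [(268, np.uint8(68), array([ 0.569,  0.197, -0.002])), (270, np.uint8(61), array([ 0.487, -0.004,  0.132])), (297, np.uint8(81), array([ 0.65 ,  0.157, -0.003]))]
188 [(268, np.uint8(81), array([0.565, 0.188, 0.001])), (270, np.uint8(81), array([ 0.572,  0.189, -0.002])), (297, np.uint8(69), array([ 0.647,  0.149, -0.001]))]
189 [(268, np.uint8(83), array([ 0.565,  0.189, -0.003])), (270, np.uint8(88), array([ 0.57 ,  0.185, -0.003])), (297, np.uint8(54), array([ 0.645,  0.146, -0.003]))]
-0.045 0.1095 [268.343 191.696]
-0.045 0.1205 [268.207 188.105]
0.045 0.1095 [297.742 182.382]
0.045 0.1205 [297.769 178.854]
```

Depth shows the fingertips about 10 mm higher than the reported TCP, where they should be 11 mm below it. That puts them just above the block top, about 20 mm higher than the interface text implies. I'll correct the height by 20 mm, so I open the fingers, go down 19 mm and grip again.

Request:
{"name": "arm_command", "arguments": {
  "rows": [
    {"travel": [0, 0, -0.3], "roll": 0, "fingers": 90},
    {"travel": [0, 0, -0.3], "roll": 0, "fingers": 90},
    {"travel": [0, 0, -0.3], "roll": 0, "fingers": 90},
    {"travel": [0, 0, -0.3], "roll": 0, "fingers": 90},
    {"travel": [0, 0, -0.3], "roll": 0, "fingers": 90},
    {"travel": [0, 0, -0.3], "roll": 0, "fingers": 90},
    {"travel": [0, 0, 0.7], "roll": 0, "fingers": 90},
    {"travel": [0, 0, 1.4], "roll": 0, "fingers": 90},
    {"travel": [0, 0, 1.8], "roll": 0, "fingers": 90},
    {"travel": [0, 0, 1.8], "roll": 0, "fingers": 90}
  ]
}}

```text
time_s: 4.7
tcp_pos: [0.5332, 0.0101, 0.01]
ee_rot: [[0.068, -0.998, -0.002], [-0.998, -0.068, -0.001], [0.001, 0.002, -1.0]]
wrist_force: [-0.7, -0.2, 0.8]
gripper_width: 0.901
```

Request:
{"name": "arm_command", "arguments": {
  "rows": [
    {"travel": [0, 0, 0], "roll": 0, "fingers": 40},
    {"travel": [0, 0, 0], "roll": 0, "fingers": 40},
    {"travel": [0, 0, 0], "roll": 0, "fingers": 40},
    {"travel": [0, 0, 0], "roll": 0, "fingers": 40},
    {"travel": [0, 0, 0], "roll": 0, "fingers": 40},
    {"travel": [0, 0, 0], "roll": 0, "fingers": 40},
    {"travel": [0, 0, 0], "roll": 0, "fingers": 40},
    {"travel": [0, 0, 0], "roll": 0, "fingers": 40}
  ]
}}

```text
time_s: 5.5
tcp_pos: [0.5344, 0.0104, 0.0114]
ee_rot: [[0.068, -0.998, 0.001], [-0.998, -0.068, 0.0], [-0.0, -0.001, -1.0]]
wrist_force: [1.0, -0.4, 0.7]
gripper_width: 0.583
```

```bash
python3 - <<'E'
from h import *
go(-.08,.055,.011)
E
```

```text
t 5.5 tcp [0.5344 0.0104 0.0114] travel [4.2  0.12 0.04] roll 0.01 F [ 1.  -0.4  0.7] w 0.583
tcp in corner frame [-0.0788  0.097 ]
```

Request:
{"name": "arm_command", "arguments": {
  "rows": [
    {"travel": [1.4, 0, 0], "roll": 0, "fingers": 40},
    {"travel": [2.8, 0, 0], "roll": 0, "fingers": 40},
    {"travel": [4.0, 0, 0], "roll": 0, "fingers": 40},
    {"travel": [4.4, 0, 0], "roll": 0, "fingers": 40},
    {"travel": [4.4, 0, 0], "roll": 0, "fingers": 40},
    {"travel": [4.4, 0, 0], "roll": 0, "fingers": 40}
  ]
}}

```text
time_s: 6.1
tcp_pos: [0.5371, -0.0347, 0.0114]
ee_rot: [[0.068, -0.998, 0.0], [-0.998, -0.068, -0.001], [0.001, 0.0, -1.0]]
wrist_force: [1.8, -4.1, 4.2]
gripper_width: 0.583
```

Request:
{"name": "arm_command", "arguments": {
  "rows": [
    {"travel": [0.2, 0, 0], "roll": 0, "fingers": 40},
    {"travel": [0.4, 0, 0], "roll": 0, "fingers": 40},
    {"travel": [0.4, 0, 0], "roll": 0, "fingers": 40}
  ]
}}

```text
time_s: 6.4
tcp_pos: [0.5375, -0.0369, 0.0114]
ee_rot: [[0.068, -0.998, 0.001], [-0.998, -0.068, 0.001], [-0.001, -0.001, -1.0]]
wrist_force: [0.1, 1.9, 5.0]
gripper_width: 0.583
```

Request:
{"name": "arm_command", "arguments": {
  "rows": [
    {"travel": [0.3, 0, 0], "roll": 0, "fingers": 40},
    {"travel": [0.3, 0, 0], "roll": 0, "fingers": 40}
  ]
}}

```text
time_s: 6.6
tcp_pos: [0.5378, -0.0399, 0.0114]
ee_rot: [[0.069, -0.998, 0.001], [-0.998, -0.069, 0.001], [-0.001, -0.001, -1.0]]
wrist_force: [-0.2, 2.6, 5.1]
gripper_width: 0.585
```

Request:
{"name": "arm_command", "arguments": {
  "rows": [
    {"travel": [0.3, 0, 0], "roll": 0, "fingers": 40},
    {"travel": [0.3, 0, 0], "roll": 0, "fingers": 40}
  ]
}}

```text
time_s: 6.8
tcp_pos: [0.5393, -0.0413, 0.0113]
ee_rot: [[0.068, -0.998, 0.004], [-0.998, -0.068, 0.003], [-0.002, -0.004, -1.0]]
wrist_force: [1.2, 8.5, 2.8]
gripper_width: 0.578
```

Request:
{"name": "arm_command", "arguments": {
  "rows": [
    {"travel": [0.2, 0, 0], "roll": 0, "fingers": 40},
    {"travel": [0.2, 0, 0], "roll": 0, "fingers": 40},
    {"travel": [-0.1, 0, 0], "roll": 0, "fingers": 75},
    {"travel": [-0.1, 0, 0], "roll": 0, "fingers": 75},
    {"travel": [-0.1, 0, 0], "roll": 0, "fingers": 75},
    {"travel": [-0.1, 0, -3], "roll": 0, "fingers": 75},
    {"travel": [-0.1, 0, -6], "roll": 0, "fingers": 75},
    {"travel": [-0.1, 5, -6], "roll": 0, "fingers": 0},
    {"travel": [-0.1, 5.5, -6], "roll": 0, "fingers": 0},
    {"travel": [-0.1, 5.5, -6], "roll": 0, "fingers": 0}
  ]
}}

```text
time_s: 7.8
tcp_pos: [0.4802, -0.0471, 0.0709]
ee_rot: [[0.067, -0.998, -0.002], [-0.998, -0.067, -0.0], [0.0, 0.003, -1.0]]
wrist_force: [0.5, -0.3, -0.3]
gripper_width: 0.558
```

```bash
python3 - <<'E'
from h import *
go(-.132,.045,.011)
p,d=capture("side"); np.savez("side3",p=p,d=d)
save(cv2.resize(p[150:300,200:400],(800,600),interpolation=cv2.INTER_CUBIC),"side3")
E
```

```text
t 7.8 tcp [ 0.4802 -0.0471  0.0709] travel [-0.17 -0.51  5.99] roll -0.03 F [ 0.5 -0.3 -0.3] w 0.558
tcp in corner frame [-0.1369  0.0433]
```

View pics/side3.png

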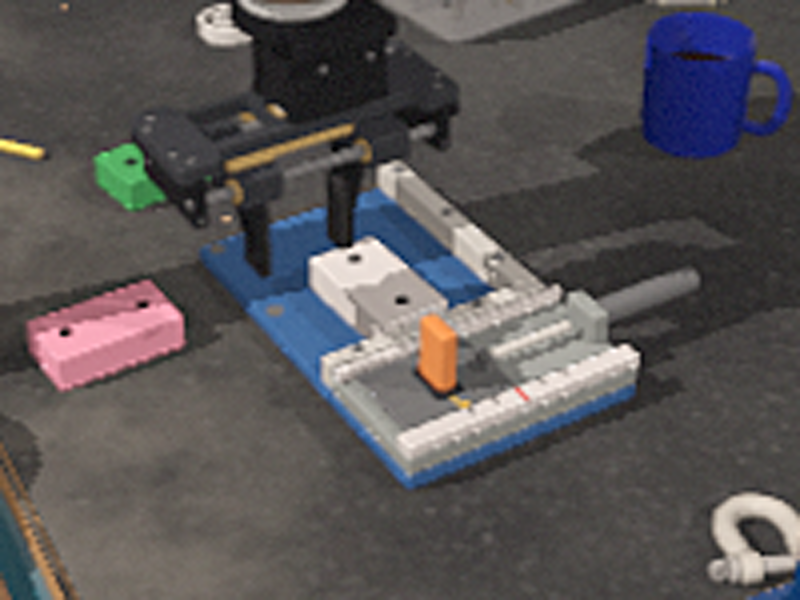

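The block is against the right fence and square, at crop (380,290), with a gap left to the far fence. Next: close the fingers, descend on the near side and push +x.

Request:
{"name": "arm_command", "arguments": {
  "rows": [
    {"travel": [-0.2, 0, 0], "roll": 0, "fingers": 0},
    {"travel": [-0.2, 0, 0], "roll": 0, "fingers": 0},
    {"travel": [-0.2, 0, 0], "roll": 0, "fingers": 0},
    {"travel": [-0.2, 0, 0], "roll": 0, "fingers": 0},
    {"travel": [-0.2, 0, 0], "roll": 0, "fingers": 0},
    {"travel": [-0.2, 0, 2], "roll": 0, "fingers": 0},
    {"travel": [-0.2, 0, 4], "roll": 0, "fingers": 0},
    {"travel": [-0.2, 0, 5.8], "roll": 0, "fingers": 0},
    {"travel": [-0.2, 0, 5.8], "roll": 0, "fingers": 0}
  ]
}}

```text
time_s: 8.75
tcp_pos: [0.4807, -0.0447, 0.0111]
ee_rot: [[0.067, -0.998, -0.005], [-0.998, -0.067, -0.001], [0.001, 0.005, -1.0]]
wrist_force: [-0.3, 0.8, 0.4]
gripper_width: 0.006
```

Request:
{"name": "arm_command", "arguments": {
  "rows": [
    {"travel": [0, -0.8, 0], "roll": 0, "fingers": 0},
    {"travel": [0, -1.6, 0], "roll": 0, "fingers": 0},
    {"travel": [0, -2.4, 0], "roll": 0, "fingers": 0},
    {"travel": [0, -3.2, 0], "roll": 0, "fingers": 0},
    {"travel": [0, -4.0, 0], "roll": 0, "fingers": 0},
    {"travel": [0, -4.8, 0], "roll": 0, "fingers": 0},
    {"travel": [0, -5.6, 0], "roll": 0, "fingers": 0},
    {"travel": [0, -6.2, 0], "roll": 0, "fingers": 0},
    {"travel": [0, -6.2, 0], "roll": 0, "fingers": 0}
  ]
}}

```text
time_s: 9.65
tcp_pos: [0.5462, -0.0399, 0.0131]
ee_rot: [[0.068, -0.998, 0.002], [-0.998, -0.068, 0.0], [-0.0, -0.002, -1.0]]
wrist_force: [0.0, -0.4, 0.3]
gripper_width: 0.004
```

Request:
{"name": "arm_command", "arguments": {
  "rows": [
    {"travel": [0, -0.2, 0], "roll": 0, "fingers": 0},
    {"travel": [0, -0.4, 0], "roll": 0, "fingers": 0},
    {"travel": [0, -0.4, 0], "roll": 0, "fingers": 0}
  ]
}}

```text
time_s: 9.95
tcp_pos: [0.5483, -0.0399, 0.013]
ee_rot: [[0.068, -0.998, -0.0], [-0.998, -0.068, 0.0], [-0.0, 0.0, -1.0]]
wrist_force: [-1.2, 0.0, -1.0]
gripper_width: 0.008
```

Request:
{"name": "arm_command", "arguments": {
  "rows": [
    {"travel": [0, -0.2, 0], "roll": 0, "fingers": 0},
    {"travel": [0, -0.2, 0], "roll": 0, "fingers": 0}
  ]
}}

```text
time_s: 10.15
tcp_pos: [0.5507, -0.0396, 0.0131]
ee_rot: [[0.068, -0.998, 0.0], [-0.998, -0.068, 0.0], [-0.0, -0.0, -1.0]]
wrist_force: [-0.6, -0.1, 0.0]
gripper_width: 0.007
```

Request:
{"name": "arm_command", "arguments": {
  "rows": [
    {"travel": [0, -0.2, 0], "roll": 0, "fingers": 0},
    {"travel": [0, -0.2, 0], "roll": 0, "fingers": 0}
  ]
}}

```text
time_s: 10.35
tcp_pos: [0.5528, -0.0395, 0.0131]
ee_rot: [[0.068, -0.998, 0.001], [-0.998, -0.068, 0.0], [-0.0, -0.001, -1.0]]
wrist_force: [-1.4, -0.1, -0.2]
gripper_width: 0.006
```

Request:
{"name": "arm_command", "arguments": {
  "rows": [
    {"travel": [0, -0.2, 0], "roll": 0, "fingers": 0},
    {"travel": [0, -0.4, 0], "roll": 0, "fingers": 0},
    {"travel": [0, -0.4, 0], "roll": 0, "fingers": 0}
  ]
}}

```text
time_s: 10.65
tcp_pos: [0.5571, -0.0392, 0.0131]
ee_rot: [[0.068, -0.998, 0.001], [-0.998, -0.068, 0.0], [0.0, -0.001, -1.0]]
wrist_force: [-0.6, -0.4, -0.8]
gripper_width: 0.006
```

```bash
python3 - <<'E'
from h import *
go(-.06,.045,.013)
p,d=capture("side"); np.savez("side4",p=p,d=d)
save(cv2.resize(p[185:260,240:340],(800,600),interpolation=cv2.INTER_CUBIC),"side4")
E
```

```text
t 10.65 tcp [ 0.5571 -0.0392  0.0131] travel [0.09 0.04 0.01] roll 0.01 F [-0.6 -0.4 -0.8] w 0.006
tcp in corner frame [-0.0596  0.0459]
```

View pics/side4.png

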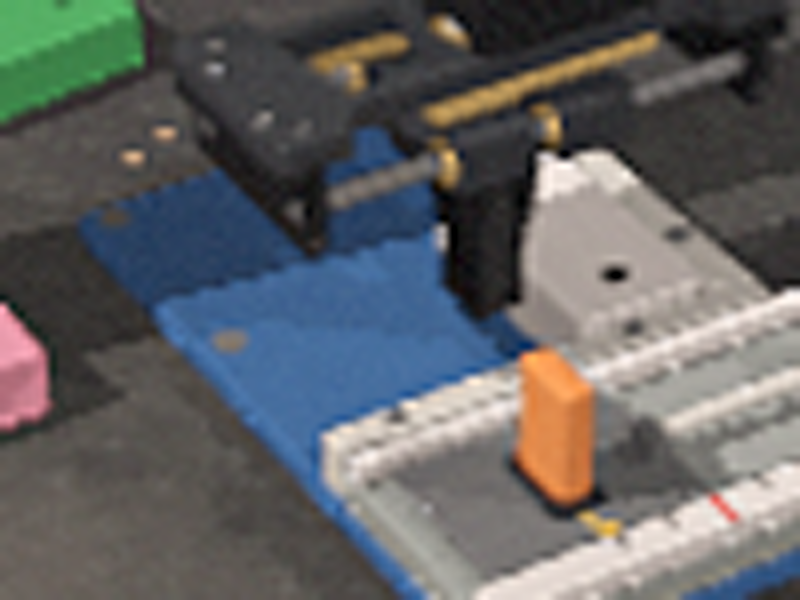

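The block is now almost at the far fence, and the shutter is still shut with its pointer at crop (600,525). I'll creep on until the force rises.

Request:
{"name": "arm_command", "arguments": {
  "rows": [
    {"travel": [0, -0.2, 0], "roll": 0, "fingers": 0},
    {"travel": [0, -0.2, 0], "roll": 0, "fingers": 0}
  ]
}}

```text
time_s: 10.9
tcp_pos: [0.5586, -0.0392, 0.0132]
ee_rot: [[0.068, -0.998, 0.0], [-0.998, -0.068, 0.0], [0.0, -0.0, -1.0]]
wrist_force: [-1.8, -0.1, 1.6]
gripper_width: 0.007
```

Request:
{"name": "arm_command", "arguments": {
  "rows": [
    {"travel": [0, -0.2, 0], "roll": 0, "fingers": 0},
    {"travel": [0, -0.2, 0], "roll": 0, "fingers": 0}
  ]
}}

```text
time_s: 11.1
tcp_pos: [0.559, -0.0393, 0.013]
ee_rot: [[0.068, -0.998, -0.003], [-0.998, -0.068, -0.0], [0.0, 0.003, -1.0]]
wrist_force: [-4.8, 0.6, 3.8]
gripper_width: 0.007
```

Request:
{"name": "arm_command", "arguments": {
  "rows": [
    {"travel": [0, -0.2, 0], "roll": 0, "fingers": 0},
    {"travel": [0, -0.2, 0], "roll": 0, "fingers": 0}
  ]
}}

```text
time_s: 11.3
tcp_pos: [0.559, -0.0394, 0.0126]
ee_rot: [[0.067, -0.998, -0.007], [-0.998, -0.067, -0.001], [0.0, 0.007, -1.0]]
wrist_force: [-8.3, 0.7, 5.9]
gripper_width: 0.003
```

Request:
{"name": "arm_command", "arguments": {
  "rows": [
    {"travel": [0, -0.2, 0], "roll": 0, "fingers": 0},
    {"travel": [0, -0.2, 0], "roll": 0, "fingers": 0},
    {"travel": [0, 2, 0], "roll": 0, "fingers": 0},
    {"travel": [0, 4, -4], "roll": 0, "fingers": 0},
    {"travel": [2, 7, -8], "roll": 0, "fingers": 0},
    {"travel": [6, 9.6, -8], "roll": 0, "fingers": 0},
    {"travel": [10.4, 9.8, -8], "roll": 0, "fingers": 0},
    {"travel": [10.4, 9.8, -8], "roll": 0, "fingers": 0},
    {"travel": [10.4, 9.8, -8], "roll": 0, "fingers": 0}
  ]
}}

```text
time_s: 12.2
tcp_pos: [0.4729, -0.1503, 0.0936]
ee_rot: [[0.066, -0.998, 0.003], [-0.998, -0.066, -0.0], [0.0, -0.003, -1.0]]
wrist_force: [-0.4, 0.2, -0.4]
gripper_width: 0.007
```

```bash
python3 - <<'E'
from h import *
go(-.15,-.0585,.055)
a=[]
for n in("top","side"):
    p,d=capture(n); np.savez(n+"5",p=p,d=d)
    uv=proj(n,[.594,-.037,.03])[0].astype(int)
    a.append(cv2.resize(p[uv[1]-40:uv[1]+40,uv[0]-40:uv[0]+40],(400,400),interpolation=cv2.INTER_CUBIC)); print(uv)
save(np.hstack(a),"seat5")
E
```

```text
t 12.2 tcp [ 0.4729 -0.1503  0.0936] travel [-0.07 -0.11  3.86] roll -0.12 F [-0.4  0.2 -0.4] w 0.007
tcp in corner frame [-0.1512 -0.0591]
[303 193]
[311 215]
```

View pics/seat5.png

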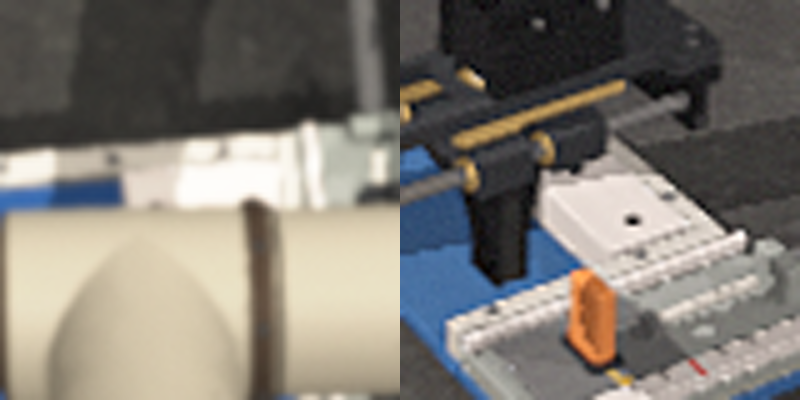

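Request:
{"name": "arm_command", "arguments": {
  "rows": [
    {"travel": [-18.9, -12.4, 0], "roll": 0, "fingers": 0},
    {"travel": [-18.9, -12.4, 0], "roll": 0, "fingers": 0},
    {"travel": [-18.9, -12.4, 0], "roll": 0, "fingers": 0},
    {"travel": [-18.9, -12.4, 0], "roll": 0, "fingers": 0},
    {"travel": [-18.9, -12.4, 0], "roll": 0, "fingers": 0},
    {"travel": [-18.9, -12.4, 0], "roll": 0, "fingers": 0},
    {"travel": [-18.9, -12.4, 4], "roll": 0, "fingers": 0},
    {"travel": [-18.9, -12.4, 7], "roll": 0, "fingers": 0},
    {"travel": [-18.9, -12.4, 8.1], "roll": 0, "fingers": 0},
    {"travel": [-18.9, -12.4, 8.1], "roll": 0, "fingers": 0}
  ]
}}

```text
time_s: 13.3
tcp_pos: [0.5812, 0.0475, 0.0105]
ee_rot: [[0.069, -0.998, -0.004], [-0.998, -0.069, -0.001], [0.001, 0.004, -1.0]]
wrist_force: [-0.8, -0.1, 0.5]
gripper_width: 0.004
```

Request:
{"name": "arm_command", "arguments": {
  "rows": [
    {"travel": [0.6, 0, 0], "roll": 0, "fingers": 0},
    {"travel": [1.2, 0, 0], "roll": 0, "fingers": 0},
    {"travel": [1.8, 0, 0], "roll": 0, "fingers": 0},
    {"travel": [2.4, 0, 0], "roll": 0, "fingers": 0},
    {"travel": [2.8, 0, 0], "roll": 0, "fingers": 0},
    {"travel": [2.8, 0, 0], "roll": 0, "fingers": 0}
  ]
}}

```text
time_s: 13.9
tcp_pos: [0.5845, 0.019, 0.0124]
ee_rot: [[0.067, -0.998, 0.0], [-0.998, -0.067, 0.0], [-0.0, -0.0, -1.0]]
wrist_force: [-0.7, -0.7, -0.6]
gripper_width: 0.004
```

Request:
{"name": "arm_command", "arguments": {
  "rows": [
    {"travel": [0.2, 0, 0], "roll": 0, "fingers": 0},
    {"travel": [0.2, 0, 0], "roll": 0, "fingers": 0}
  ]
}}

```text
time_s: 14.1
tcp_pos: [0.5847, 0.0182, 0.0123]
ee_rot: [[0.068, -0.998, 0.0], [-0.998, -0.068, 0.001], [-0.001, -0.0, -1.0]]
wrist_force: [-0.1, 2.1, 1.0]
gripper_width: 0.007
```

Request:
{"name": "arm_command", "arguments": {
  "rows": [
    {"travel": [0.2, 0, 0], "roll": 0, "fingers": 0},
    {"travel": [0.2, 0, 0], "roll": 0, "fingers": 0}
  ]
}}

```text
time_s: 14.3
tcp_pos: [0.5847, 0.0181, 0.0123]
ee_rot: [[0.068, -0.998, 0.001], [-0.998, -0.068, 0.003], [-0.002, -0.001, -1.0]]
wrist_force: [-2.8, 10.4, 2.6]
gripper_width: 0.004
```

```bash
python3 -c "
from h import *
go(-.027,.0995,.013)"
```

```text
t 14.3 tcp [0.5847 0.0181 0.0123] travel [ 0.17 -0.12 -0.07] roll 0.01 F [-2.8 10.4  2.6] w 0.004
tcp in corner frame [-0.0282  0.1012]
```

Request:
{"name": "arm_command", "arguments": {
  "rows": [
    {"travel": [-1.5, 0, 0], "roll": 0, "fingers": 0},
    {"travel": [-1.5, 0, -4], "roll": 0, "fingers": 0},
    {"travel": [-1, 2, -6], "roll": 0, "fingers": 0},
    {"travel": [3, 5, -6], "roll": 0, "fingers": 0},
    {"travel": [5.2, 6, -6], "roll": 0, "fingers": 0},
    {"travel": [5.2, 6, -6], "roll": 0, "fingers": 0},
    {"travel": [5.2, 6, -3], "roll": 0, "fingers": 0},
    {"travel": [5.2, 6, 0], "roll": 0, "fingers": 0},
    {"travel": [5.2, 6, 0], "roll": 0, "fingers": 0}
  ]
}}

```text
time_s: 15.2
tcp_pos: [0.5257, -0.0402, 0.0088]
ee_rot: [[0.068, -0.998, -0.008], [-0.998, -0.068, -0.002], [0.001, 0.008, -1.0]]
wrist_force: [-0.7, -0.2, 0.3]
gripper_width: 0.009
```

Request:
{"name": "arm_command", "arguments": {
  "rows": [
    {"travel": [0, -0.8, 0], "roll": 0, "fingers": 0},
    {"travel": [0, -1.6, 0], "roll": 0, "fingers": 0},
    {"travel": [0, -2.4, 0], "roll": 0, "fingers": 0},
    {"travel": [0, -2.8, 0], "roll": 0, "fingers": 0},
    {"travel": [0, -2.8, 0], "roll": 0, "fingers": 0}
  ]
}}

```text
time_s: 15.7
tcp_pos: [0.5576, -0.0381, 0.0128]
ee_rot: [[0.068, -0.998, 0.002], [-0.998, -0.068, 0.0], [-0.0, -0.002, -1.0]]
wrist_force: [-0.8, 0.2, 0.3]
gripper_width: 0.006
```

Request:
{"name": "arm_command", "arguments": {
  "rows": [
    {"travel": [0, -0.3, 0], "roll": 0, "fingers": 0},
    {"travel": [0, -0.4, 0], "roll": 0, "fingers": 0},
    {"travel": [0, -0.4, 0], "roll": 0, "fingers": 0}
  ]
}}

```text
time_s: 16.0
tcp_pos: [0.559, -0.0383, 0.0119]
ee_rot: [[0.068, -0.998, -0.003], [-0.998, -0.068, -0.0], [0.0, 0.003, -1.0]]
wrist_force: [-4.3, 0.3, 1.5]
gripper_width: 0.0
```

```bash
python3 -c "
from h import *
go(-.058,.045,.013)"
```

```text
t 16.0 tcp [ 0.559  -0.0383  0.0119] travel [ 0.17  0.03 -0.11] roll -0.02 F [-4.3  0.3  1.5] w 0.0
tcp in corner frame [-0.0577  0.0467]
```

Request:
{"name": "arm_command", "arguments": {
  "rows": [
    {"travel": [0, 3, 0], "roll": 0, "fingers": 0},
    {"travel": [0, 6, -3], "roll": 0, "fingers": 0},
    {"travel": [1, 9.4, -4.5], "roll": 0, "fingers": 0},
    {"travel": [5, 9.5, -4.5], "roll": 0, "fingers": 0},
    {"travel": [9, 9.5, -4.5], "roll": 0, "fingers": 0},
    {"travel": [10.5, 9.5, -4.5], "roll": 0, "fingers": 0},
    {"travel": [10.5, 9.5, -2.6], "roll": 0, "fingers": 0},
    {"travel": [10.5, 9.5, -2.4], "roll": 0, "fingers": 0},
    {"travel": [10.5, 9.5, -2.4], "roll": 0, "fingers": 0}
  ]
}}

```text
time_s: 16.9
tcp_pos: [0.4726, -0.1493, 0.0359]
ee_rot: [[0.068, -0.998, -0.001], [-0.998, -0.068, -0.0], [0.0, 0.001, -1.0]]
wrist_force: [0.6, 0.1, -0.2]
gripper_width: 0.006
```

```bash
python3 - <<'E'
from h import *
go(-.118,-.0585,.036)
p,d=capture("side"); np.savez("side6",p=p,d=d)
save(cv2.resize(p[185:285,260:360],(600,600),interpolation=cv2.INTER_CUBIC),"side6")
E
```

```text
t 16.9 tcp [ 0.4726 -0.1493  0.0359] travel [ 0.04 -3.34 -0.01] roll 0.01 F [ 0.6  0.1 -0.2] w 0.006
tcp in corner frame [-0.1514 -0.0581]
```

View pics/side6.png

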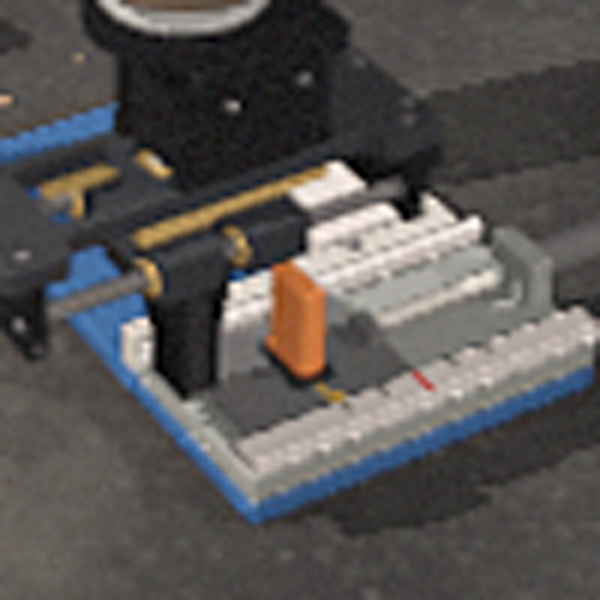

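The finger stands behind the tab and in line with it (finger at (190,340), tab at (300,320), pointer at (330,392), red mark at (423,380)). Pushing it along +x.

Request:
{"name": "arm_command", "arguments": {
  "rows": [
    {"travel": [0, -1.5, 0], "roll": 0, "fingers": 0},
    {"travel": [0, -3, 0], "roll": 0, "fingers": 0},
    {"travel": [0, -3.8, 0], "roll": 0, "fingers": 0},
    {"travel": [0, -4.6, 0], "roll": 0, "fingers": 0},
    {"travel": [0, -5.4, 0], "roll": 0, "fingers": 0},
    {"travel": [0, -6.2, 0], "roll": 0, "fingers": 0},
    {"travel": [0, -7.0, 0], "roll": 0, "fingers": 0},
    {"travel": [0, -7.4, 0], "roll": 0, "fingers": 0},
    {"travel": [0, -7.4, 0], "roll": 0, "fingers": 0},
    {"travel": [0, -7.4, 0], "roll": 0, "fingers": 0}
  ]
}}

```text
time_s: 17.95
tcp_pos: [0.5445, -0.144, 0.0362]
ee_rot: [[0.068, -0.998, -0.004], [-0.998, -0.068, 0.0], [-0.001, 0.004, -1.0]]
wrist_force: [-6.1, 1.4, 6.2]
gripper_width: 0.005
```

```bash
python3 - <<'E'
from h import *
go(-.0787,-.0585,.036)
p,d=capture("side"); np.savez("side7",p=p,d=d)
save(cv2.resize(p[185:285,260:360],(600,600),interpolation=cv2.INTER_CUBIC),"side7")
E
```

```text
t 17.95 tcp [ 0.5445 -0.144   0.0362] travel [ 0.07 -0.06  0.02] roll -0.01 F [-6.1  1.4  6.2] w 0.005
tcp in corner frame [-0.0793 -0.0578]
```

View pics/side7.png

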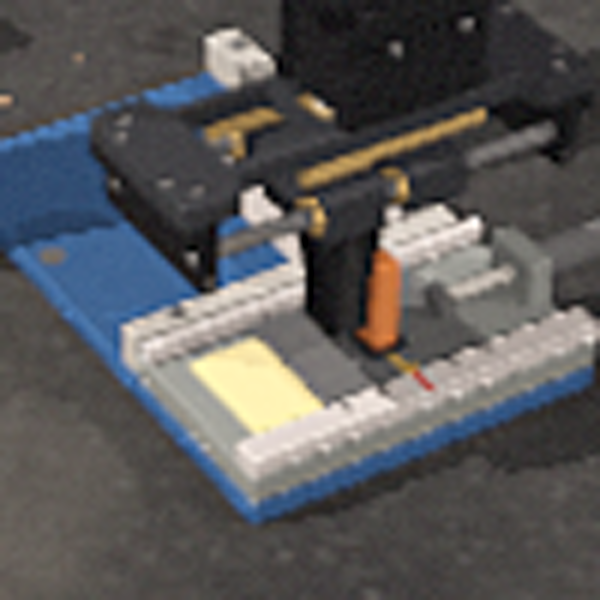

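The pointer at (405,368) meets the red mark at (424,380), and the window is half uncovered. The wrist force along x is 6.1 N, against about 6.5 N expected at half travel. I'll hold and check that it stays steady.

Request:
{"name": "arm_command", "arguments": {
  "rows": [
    {"travel": [0, 0, 0], "roll": 0, "fingers": 0},
    {"travel": [0, 0, 0], "roll": 0, "fingers": 0},
    {"travel": [0, 0, 0], "roll": 0, "fingers": 0},
    {"travel": [0, 0, 0], "roll": 0, "fingers": 0},
    {"travel": [0, 0, 0], "roll": 0, "fingers": 0},
    {"travel": [0, 0, 0], "roll": 0, "fingers": 0},
    {"travel": [0, 0, 0], "roll": 0, "fingers": 0},
    {"travel": [0, 0, 0], "roll": 0, "fingers": 0},
    {"travel": [0, 0, 0], "roll": 0, "fingers": 0},
    {"travel": [0, 0, 0], "roll": 0, "fingers": 0}
  ]
}}

```text
time_s: 19.0
tcp_pos: [0.5443, -0.144, 0.0362]
ee_rot: [[0.068, -0.998, -0.004], [-0.998, -0.068, 0.0], [-0.001, 0.004, -1.0]]
wrist_force: [-6.4, 2.1, 6.1]
gripper_width: 0.003
```

```bash
python3 - <<'E'
from h import *
p,d=capture("top"); np.savez("top8",p=p,d=d)
a=cv2.resize(p[160:240,260:360],(500,400),interpolation=cv2.INTER_CUBIC)
p,d=capture("side"); C=cloud("side",d); h=cv2.cvtColor(p,cv2.COLOR_RGB2HSV)
m=(h[...,0]<15)&(h[...,1]>150)&(h[...,2]>120)&(np.linalg.norm(C[...,:2]-[.555,-.143],axis=-1)<.05)
t=C[m]; print("tab x range",np.percentile(t[:,0],[2,50,98])); save(a,"top8"); go(-.0787,-.0585,.036)
E
```

```text
tab x range [0.55372242 0.55823948 0.56459419]
t 19.1 tcp [ 0.5444 -0.144   0.0362] travel [ 0.08 -0.07  0.02] roll -0.01 F [-7.   1.3  6.4] w 0.007
tcp in corner frame [-0.0794 -0.0577]
```

View pics/top8.png

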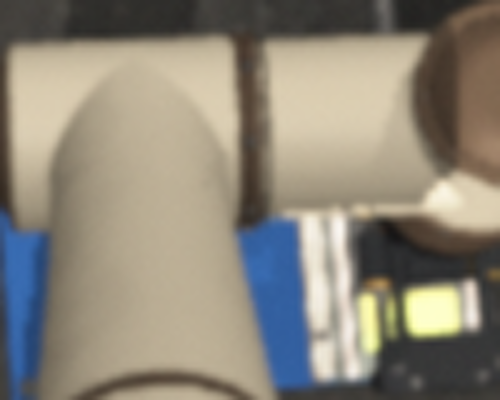

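The top view is blocked by the arm, so it doesn't show the seated block. The tab has moved about 35 mm by side depth and the force is steady, so I'm handing in.

```bash
python3 -c "
from station import *
print(finish_job())"
```

```text
the job is handed in; nothing more can be done
None
```

I pushed the block into the fence corner and slid the shutter to half travel. I handed the job in at about 19 s of the 48 s, with the closed fingers still holding the tab.

- **Block:** I gripped it square and dragged it to the right-hand fence. Then I pushed it against the far fence, against the right fence again, and once more against the far fence. Each push ended in a firm stop: the last push on the right fence reached 10 N. The two far-fence pushes stopped at the same x to within a millimetre, at about 8 N and 4 N.
- **Shutter:** the wrist force along x held steady at 6–7 N, where about 6.5 N is expected at half travel. In the side view the pointer meets the red mark and the window is half uncovered. The tab moved about 35 mm by depth.
- **Bearing, shackle and pliers:** I never reached toward them and kept all motion clear. I didn't measure them again at the end.

Some checks disagreed or were incomplete:

- **Finger height:** the camera depth showed the fingertips about 20 mm higher than the interface text implies. The first grasp therefore closed just above the block, and I corrected the height for every move after that.
- **Corner position:** my automatic fit was about 8 mm off in y from the corner I read by hand, and I measured the plate about 174 mm wide where 160 was expected. I used the hand-read corner, which matched the tab, and relied on contact for the final seating.
- **Final view of the block:** the arm blocked the top camera, so the last proof of seating is the contact stops and the earlier side views.

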